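Show the helper where the new loudspeaker goes

TASK

Show your helper how the new loudspeaker goes into the radio, by pointing only: hold your fingertips for about two seconds a couple of centimetres above the middle of the gold-rimmed loudspeaker, then above the middle of the big round opening in the cream front cover, then above the white socket on the circuit board. Raise your hand a good ten centimetres between one and the next, never bring it down over the old black loudspeaker, the cover's small dial hole or the black socket, and touch nothing at all. Finish with the fingertips still held above the white socket.

Things in the scene. Friction and masses are not known exactly. Their poses are not given: they have to be found in the camera images.
- new_speaker: the new loudspeaker, to be pointed at first: gold-coloured metal rim and dust cap, off-white cone; round, 72 mm across, 28 mm high, loose, lying face up on its magnet on the green cutting mat. Origin: centre of its underside, z up
- new_speaker_top (a point): middle of the new loudspeaker's face, level with the top of its rim (28 mm above its underside)
- old_speaker: the old loudspeaker that came out of the radio, same shape and size but all black; not to be pointed at. Origin: centre of its underside
- old_speaker_top (a point): middle of the old black loudspeaker's face, level with the top of its rim
- cover: cream plastic front cover of the radio, a loose half shell lying face up, 130 mm along its x, 180 mm along its y, 34 mm high. Origin: centre of its underside, z up. It has one big round opening (64 mm) and one small dial hole (22 mm)
- opening (a point): centre of the big round loudspeaker opening (64 mm across), level with the cover's top face, 34 mm above the cover's underside, at +42 mm along the cover's y; pointed at second
- dial_hole (a point): centre of the small 22 mm dial hole in the cover's top face, at -45 mm along the cover's y; not to be pointed at
- board: tan circuit board, 80 mm along its x, 110 mm along its y, its top 9 mm above the mat on standoffs, loose. Carries a white and a black socket, blue capacitors, an aluminium heat sink (its top, the highest part, 29 mm above the mat) and two potentiometers whose shafts stick out towards its -x. Origin: centre of its underside (foot of the standoffs), z up
- white_socket (a point): middle of the top of the white two-pin socket (12 x 18 mm, 12 mm tall, its top 21 mm above the mat), at (+22, +30) mm in the board's x, y; pointed at last
- black_socket (a point): middle of the top of the black two-pin socket, same size and height, at (+22, -34) mm in the board's x, y; not to be pointed at
- tape: roll of yellow masking tape lying flat, 68 mm across, 19 mm high. Origin: centre of its underside
- spool: blue spool of solder standing on its flange, 56 mm across, 38 mm high. Origin: centre of its underside
- screwdriver: screwdriver with orange handle, 190 mm long, lying at the far side of the mat. Origin: its underside
- pliers: pliers with red handles, 150 mm long, lying at the far side of the mat. Origin: under the pivot

How it is judged:
On the way, in this order (a step that is already met when the one before it is completed fails the run):
1. the fingertips dwell just above the middle of the gold-rimmed loudspeaker (horizontal distance between the grasp point and new_speaker_top below 0.025 m and distance between the grasp point and new_speaker_top between 0.021 and 0.08 m), for 1.2 s.
2. then the hand is raised from the loudspeaker (about 10 cm) (height (world z) of the grasp point above 0.12 m), for 0.05 s.
3. then they dwell just above the middle of the big round opening in the cover (horizontal distance between the grasp point and opening below 0.025 m and distance between the grasp point and opening between 0.021 and 0.08 m), for 1.2 s.
4. then the hand is raised from the opening (about 10 cm) (height (world z) of the grasp point above 0.12 m), for 0.05 s.
5. then they dwell just above the white socket on the board (horizontal distance between the grasp point and white_socket below 0.016 m and distance between the grasp point and white_socket between 0.021 and 0.08 m), for 1.2 s.
At the end, for the whole second after the job is handed in: the fingertips are still held just above the white socket (grasp point within 16 mm of its middle horizontally and 21 to 80 mm from its top), and the loudspeakers, cover, board, tape, spool, screwdriver and pliers lie at rest within 6 mm of where they started (all of step 5 and distance of each of new_speaker, old_speaker, cover, board, tape, spool, screwdriver, pliers from where it was at the start of the episode below 0.006 m and linear speed of each of new_speaker, cover, board below 0.02 m/s); the robot touches nothing.
It fails at once if the robot touches something (contact force between any of the fingers, the arm and anything else above 0.5 N).
It fails at once if something is moved, pushed or lifted (distance of any of new_speaker, old_speaker, cover, board, tape, spool, screwdriver, pliers from where it was at the start of the episode above 0.008 m).
It fails at once if the wrong thing is pointed at: the hand comes down over the old black loudspeaker, the dial hole or the black socket (grasp point within 20 mm of its middle horizontally and within 60 mm of it) ((horizontal distance between the grasp point and old_speaker_top below 0.02 m and distance between the grasp point and old_speaker_top below 0.06 m) or (horizontal distance between the grasp point and dial_hole below 0.02 m and distance between the grasp point and dial_hole below 0.06 m) or (horizontal distance between the grasp point and black_socket below 0.02 m and distance between the grasp point and black_socket below 0.06 m)).
It also fails if it takes over 59 s, if anything falls off the work surface, if the arm or the gripper's body presses on something with over 40 N, if the wrist force passes 120 N, or if a joint passes its speed limit or range.

ROBOT

A 7-joint arm with a two-finger parallel gripper is mounted at the origin on the work surface. World frame = base frame: x ahead of the robot, y to its left, z up, the work surface at z = 0. Lengths are in m, angles in rad, forces in N, time in s.
With the tool pointing down it reaches from about 0.425 to 0.875 m from the base axis. Payload 8.4 kg.
Tool frame: the origin (TCP) lies at the very end of the fingers, on their centre line; the grasp point (between the pads) lies 19 mm behind it; z points along the fingers, y is the line along which they close (so a half turn about z gives the same grasp; the last joint's range is limited). The gripper opens to 85 mm and grips with 20 to 120 N. Pads are 22 mm wide; open, the fingers measure 114 mm over their backs; the gripper's body (76 mm by 85 mm) begins 54 mm behind the grasp point. The pads swing forward as they close: fully open they stand 13 mm farther back than shut.
Start: joints at [-1.42, 0.333, 0.04, 1.465, -0.013, 1.343, -0.059], TCP at [0.161, 0.63, 0.231] pointing down, gripper open.
Joint ranges: [-2.58, 2.58], [-0.38, 2.09], [-1.3, 1.39], [0.25, 2.4], [-1.5, 4.64], [0.08, 2.09], [-2.65, 2.65]. Speed limits (rad/s): [2.22, 2.22, 2.79, 2.79, 3.14, 3.14, 3.14].

INTERFACE

Orientations are given as a rotation vector (axis times angle).
In Python, from workcell import manip, cams, sign_off gives the robot as it stands. The module is installed in compiled form; this text tells all that it offers.
- The arm moves only by the shell command python3 -m jog 'ROWS' [FORCE]. ROWS is JSON, a list of rows, each a list of 7 numbers: the opening, from 0 (shut) to 1 (fully open), then the shift along the tool's x, y, z in mm, then the turn, a rotation vector about the tool's x, y, z in rad. A call has 1 to 8 rows; each row is the pose to reach, as a shift and turn from the pose commanded when the call began, along the tool's axes at that moment; what a row does not reach only later rows make up. A row lasts 1/12 s, in which the tool goes at most 41.7 mm and 7.16 degrees, less where a joint would pass 70% of its speed; a pose out of reach is approached as far as the arm can. A call with a gripper value outside its range is refused whole. The fingers move at their own pace and stop on an object; FORCE is the grip in N (left out, the last holds). Time passes only in rows, so rows that repeat a pose let the fingers close. It gives the time, the measured TCP pose, the force, the opening and the grip force at its end, in the units of the state.
- manip.get_obs(): the state, without advancing time (a new reading comes with each control period).
- cams.get_image(name): name is "scene" or "top" or "wrist"; returns a dict with "image" (384x512x3 uint8, blue, green, red), "intrinsics" (3x3 intrinsics, pixels), "cam_to_world" (4x4, takes a point from camera to world coordinates); the wrist camera has in their place "tool_from_camera" (4x4, takes a point from camera to tool coordinates, whose origin is the TCP and whose axes are the flange's). Camera axes: x right, y down, z forward; pixel columns grow to the right and rows downward; lengths in m; the calibration is good to about 2 mm. A picture is of the moment at which its call begins: read the wrist's pose just before it. There is no depth.
- sign_off(): hands the job in; it is judged then, once.
The state is a dict: "clock": time; "q": joint angles; "joint_velocities": joint speeds; "effort": joint torques, N m; "tcp_pos": TCP position; "tool_rot": TCP orientation; "contact_force": force on the tool from outside, world axes, zero at the start; "torque": the same for the moment, N m; "opening": finger opening in m; "gripper_force": force on a finger pad.
Only numpy, scipy, OpenCV 4.12 (cv2) and the standard library are available. Lean on these libraries where they do the work, as an engineer would, in place of code of your own. Each camera call takes 0.05 s, during which the arm holds its last target. There are 200 camera calls.

## Working session

There is one attempt and no reset: what is moved stays moved. The work goes in short steps, Python scripts to look and compute and a shell command to move; the robot and the scene stay as the last step left them, time stands still between calls to the robot, and variables do not carry over. Pictures are saved under pics/ and viewed, at most 10 in all, crops included, and the job is handed in when it is done.

```bash
mkdir -p pics; cat > h.py <<'E'
from workcell import manip, cams
import numpy as np, cv2, pickle
def ray(c,u,v,z):
    K=np.array(c["intrinsics"]);T=np.array(c["cam_to_world"])
    d=T[:3,:3]@np.linalg.solve(K,[u,v,1.]);o=T[:3,3]
    return o+d*(z-o[2])/d[2]
E
python3 - <<'E'
from h import *
s=manip.get_obs();print(s["clock"],s["tcp_pos"],s["tool_rot"])
d={}
for n in("top","scene"):
    d[n]=cams.get_image(n);cv2.imwrite(f"pics/{n}.png",d[n]["image"]);print(n,np.round(d[n]["cam_to_world"],2).tolist())
pickle.dump(d,open("d.pkl","wb"))
E
```

```text
0.0 [0.16058888 0.62937146 0.23040883] [-3.91371483e-01 -3.11700180e+00  2.58797416e-03]
top [[0.0, -0.99, 0.16, 0.4], [-1.0, -0.0, -0.0, -0.0], [0.0, -0.16, -0.99, 1.07], [0.0, 0.0, 0.0, 1.0]]
scene [[0.49, 0.74, -0.46, 1.06], [0.87, -0.42, 0.25, -0.26], [-0.01, -0.53, -0.85, 0.95], [0.0, 0.0, 0.0, 1.0]]
```

View pics/top.png

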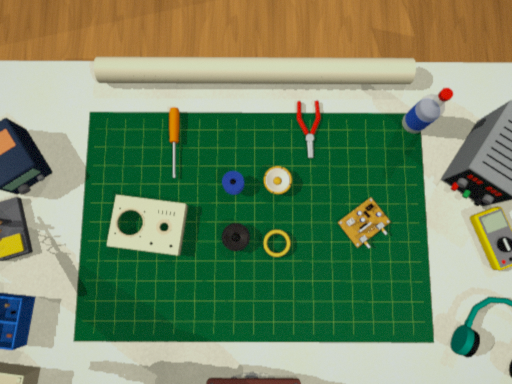

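View pics/scene.png

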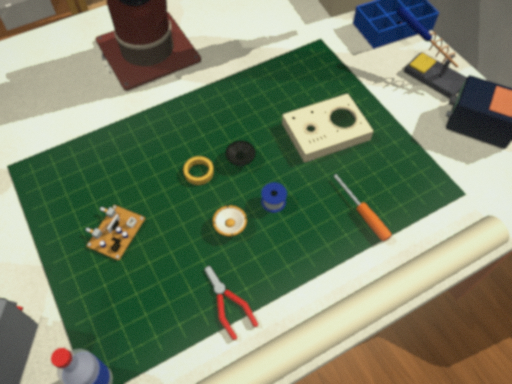

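Top view: new speaker at (278,180), old at (236,236), opening at (130,222), dial hole at (164,227), board around (364,223). Next: masks and an enlarged view of the board.

```bash
cat > m.py <<'E'
from h import *
d=pickle.load(open("d.pkl","rb"))
def comp(n,mask,box,close=0):
    x0,y0,x1,y1=box;m=np.zeros_like(mask);m[y0:y1,x0:x1]=mask[y0:y1,x0:x1]
    if close:m=cv2.morphologyEx(m,cv2.MORPH_CLOSE,np.ones((close,close)))
    c=max(cv2.findContours(m,cv2.RETR_EXTERNAL,cv2.CHAIN_APPROX_NONE)[0],key=cv2.contourArea);return c
for n,bs in(("top",dict(spk=(258,160,298,200),op=(112,205,147,240),dial=(155,218,173,236),old=(218,220,254,254),board=(330,190,400,255))),
            ("scene",dict(spk=(205,198,255,243),op=(327,103,360,132),dial=(303,121,319,136),old=(222,136,260,170),board=(75,195,155,268)))):
    im=d[n]["image"];hsv=cv2.cvtColor(im,cv2.COLOR_BGR2HSV)
    green=cv2.inRange(hsv,(55,90,30),(95,255,255))
    ng=255-green
    dark=cv2.inRange(hsv,(0,0,0),(180,255,110))
    tan=cv2.inRange(hsv,(8,90,90),(25,255,255))
    for k,z,m in(("spk",.028,cv2.inRange(hsv,(0,0,130),(45,255,255))),("op",.034,dark),("dial",.034,dark),("old",.028,cv2.inRange(hsv,(0,0,0),(180,120,75))),("board",.009,tan)):
        c=comp(n,m,bs[k],5 if k in("spk","board") else 0)
        if k=="board":
            r=cv2.boxPoints(cv2.minAreaRect(c));P=np.array([ray(d[n],u,v,z)[:2] for u,v in r])
            print(n,k,P.round(3).tolist(),"mid",P.mean(0).round(3),"sides",np.linalg.norm(P-np.roll(P,1,0),axis=1).round(3))
        else:
            P=np.array([ray(d[n],u,v,z)[:2] for u,v in c[:,0]]).astype(np.float32)
            (e,w,a)=cv2.fitEllipse(P);print(n,k,np.round(e,3),np.round(w,3))
    x0,y0,x1,y1=bs["board"];cr=im[y0:y1,x0:x1];cv2.imwrite(f"pics/b_{n}.png",cv2.resize(cr,(400,int(400*cr.shape[0]/cr.shape[1])),interpolation=cv2.INTER_CUBIC))
a=[cv2.resize(cv2.imread(f"pics/b_{n}.png"),(400,370)) for n in("top","scene")];cv2.imwrite("pics/b.png",np.hstack(a))
E
python3 m.py
```

```text
top spk [ 0.608 -0.061] [0.07  0.072]
top op [0.495 0.314] [0.059 0.06 ]
top dial [0.484 0.227] [0.018 0.018]
top old [0.46  0.045] [0.067 0.069]
top board [[0.5, -0.217], [0.568, -0.307], [0.496, -0.359], [0.429, -0.27]] mid [ 0.498 -0.288] sides [0.088 0.113 0.089 0.112]
scene spk [ 0.607 -0.059] [0.071 0.072]
scene op [0.495 0.315] [0.056 0.058]
scene dial [0.484 0.228] [0.013 0.017]
scene old [0.461 0.047] [0.068 0.071]
scene board [[0.504, -0.352], [0.419, -0.267], [0.5, -0.215], [0.579, -0.301]] mid [ 0.501 -0.284] sides [0.091 0.12  0.096 0.116]
```

```bash
sleep 1
```

```text
(no output)
```

View pics/b.png

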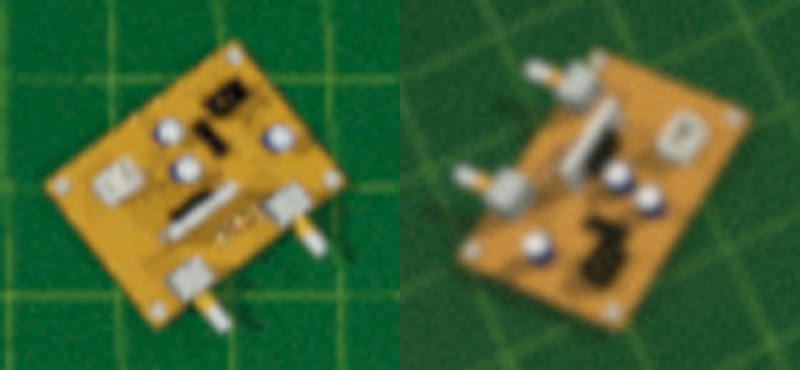

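The picture shows the white socket (117,182 of the left half, i.e. top px 350.5,222; scene px 131.6,222) and the black one at the board's opposite end, with shafts confirming -x. I check the socket two ways and compute moves.

```bash
python3 - <<'E'
from h import *
from scipy.spatial.transform import Rotation as R
d=pickle.load(open("d.pkl","rb"))
w=[ray(d["top"],350.5,222,.021),ray(d["scene"],131.6,222,.021)];print(w)
c=np.array([.498,-.288]);P=np.array([[0.5,-.217],[.568,-.307],[.496,-.359],[.429,-.27]])
ex=(P[0]+P[1]-P[2]-P[3]);ex/=np.linalg.norm(ex);ey=np.array([-ex[1],ex[0]])
print("model",c+.022*ex+.030*ey,"black",c+.022*ex-.034*ey,ex)
s=manip.get_obs();Rm=R.from_rotvec(s["tool_rot"]);p=np.array(s["tcp_pos"])
print(Rm.as_matrix().round(3))
S=[.607,-.060];O=[.495,.3145];W=[.512,-.2515]
pts=[[*S,.2],[*S,.058],[*S,.2],[*O,.2],[*O,.065],[*O,.2],[*W,.2],[*W,.052]]
for t in pts: print(t,(Rm.inv().apply(np.array(t)-p)*1000).round(0))
E
```

```text
[array([ 0.49880448, -0.2490286 ,  0.021     ]), array([ 0.50389251, -0.24527075,  0.021     ])]
model [ 0.49797745 -0.25079786] black [ 0.535856   -0.30238483] [0.80604645 0.59185229]
[[-0.969  0.247 -0.   ]
 [ 0.247  0.969 -0.001]
 [-0.    -0.001 -1.   ]]
[0.607, -0.06, 0.2] [-603. -558.   31.]
[0.607, -0.06, 0.058] [-603. -557.  173.]
[0.607, -0.06, 0.2] [-603. -558.   31.]
[0.495, 0.3145, 0.2] [-402. -222.   31.]
[0.495, 0.3145, 0.065] [-402. -222.  166.]
[0.495, 0.3145, 0.2] [-402. -222.   31.]
[0.512, -0.2515, 0.2] [-558. -767.   32.]
[0.512, -0.2515, 0.052] [-558. -766.  180.]
```

Socket estimates agree at about (0.499,-0.249). Travel at z≈0.23 with the fingers shut.

```bash
python3 -m jog '[[0,-25,-23,0,0,0,0],[0,-50,-46,0,0,0,0],[0,-75,-69,0,0,0,0],[0,-100,-93,0,0,0,0],[0,-125,-116,0,0,0,0],[0,-150,-139,0,0,0,0],[0,-175,-162,0,0,0,0],[0,-200,-185,0,0,0,0]]'
```

```text
clock: 0.77
tcp_pos: [0.3093, 0.3994, 0.231]
tool_rot: [-0.391, -3.117, 0.001]
contact_force: [-0.1, -0.2, 0.7]
opening: -0.0002
gripper_force: 0.0
```

```bash
python3 -m jog '[[0,-25,-23,0,0,0,0],[0,-50,-46,0,0,0,0],[0,-75,-69,0,0,0,0],[0,-100,-93,0,0,0,0],[0,-125,-116,0,0,0,0],[0,-150,-139,0,0,0,0],[0,-175,-162,0,0,0,0],[0,-200,-185,0,0,0,0]]'; python3 -m jog '[[0,-25,-23,0,0,0,0],[0,-50,-46,0,0,0,0],[0,-75,-70,0,0,0,0],[0,-100,-94,0,0,0,0],[0,-125,-117,0,0,0,0],[0,-150,-140,0,0,0,0],[0,-175,-164,0,0,0,0],[0,-203,-188,0,0,0,0]]'; python3 -m jog '[[0,0,0,0,0,0,0],[0,0,0,0,0,0,0]]'
```

```text
clock: 1.43
tcp_pos: [0.4572, 0.1707, 0.2312]
tool_rot: [-0.391, -3.117, -0.0]
contact_force: [0.5, 0.3, -0.6]
opening: 0.0
gripper_force: 0.0
clock: 2.1
tcp_pos: [0.6074, -0.0611, 0.2311]
tool_rot: [-0.39, -3.117, -0.0]
contact_force: [0.2, 1.2, -0.3]
opening: -0.0006
gripper_force: 0.0
clock: 2.27
tcp_pos: [0.6071, -0.0625, 0.2305]
tool_rot: [-0.398, -3.115, 0.003]
contact_force: [-0.6, 0.4, -0.9]
opening: 0.0005
gripper_force: 0.0
```

```bash
python3 - <<'E'
from h import *
from scipy.spatial.transform import Rotation as R
s=manip.get_obs();c=cams.get_image("wrist");cv2.imwrite("pics/w1.png",c["image"])
Rm=R.from_rotvec(s["tool_rot"]).as_matrix();T=np.eye(4);T[:3,:3]=Rm;T[:3,3]=s["tcp_pos"]
c["cam_to_world"]=T@np.array(c["tool_from_camera"]);pickle.dump(c,open("w1.pkl","wb"))
t=np.array([.607,-.06,.058]);print(s["tcp_pos"],Rm.T@(t-s["tcp_pos"])*1000)
q=np.linalg.inv(c["cam_to_world"])@[.607,-.06,.028,1];q=c["intrinsics"]@q[:3];print(q/q[2])
E
```

```text
[ 0.60707086 -0.06254673  0.23051239] [  0.55241898   2.8132175  172.50738105]
[254.56933264 170.63971394   1.        ]
```

View pics/w1.png

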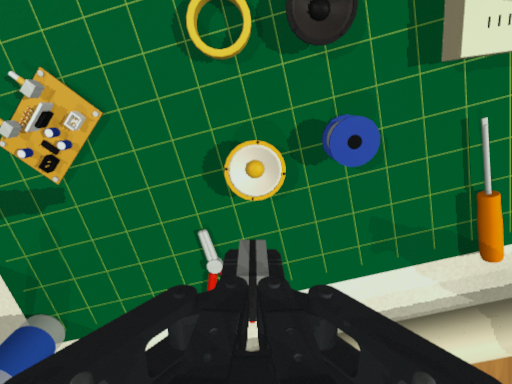

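Wrist view: the gold-rimmed speaker's centre is at (255,169), where predicted (254.6,170.6). Going down, with a dwell of about 2 s.

```bash
python3 -m jog '[[0,0,1,25,0,0,0],[0,0,2,50,0,0,0],[0,0,3,75,0,0,0],[0,0,3,100,0,0,0],[0,0,3,125,0,0,0],[0,0,3,150,0,0,0],[0,0,3,165,0,0,0],[0,0,3,172,0,0,0]]'
H='0'; python3 -m jog '[[0,0,0,0,0,0,0],[0,0,0,0,0,0,0],[0,0,0,0,0,0,0],[0,0,0,0,0,0,0],[0,0,0,0,0,0,0],[0,0,0,0,0,0,0],[0,0,0,0,0,0,0],[0,0,0,0,0,0,0]]'
python3 -m jog '[[0,0,0,0,0,0,0],[0,0,0,0,0,0,0],[0,0,0,0,0,0,0],[0,0,0,0,0,0,0],[0,0,0,0,0,0,0],[0,0,0,0,0,0,0],[0,0,0,0,0,0,0],[0,0,0,0,0,0,0]]'
python3 -m jog '[[0,0,0,0,0,0,0],[0,0,0,0,0,0,0],[0,0,0,0,0,0,0],[0,0,0,0,0,0,0],[0,0,0,0,0,0,0],[0,0,0,0,0,0,0],[0,0,0,0,0,0,0],[0,0,0,0,0,0,0]]'
python3 -m jog '[[0,0,0,-15,0,0,0],[0,0,0,-40,0,0,0],[0,0,0,-65,0,0,0],[0,0,0,-90,0,0,0],[0,0,0,-115,0,0,0],[0,0,0,-140,0,0,0],[0,0,0,-160,0,0,0],[0,0,0,-172,0,0,0]]'
python3 - <<'E'
from h import *
from scipy.spatial.transform import Rotation as R
s=manip.get_obs();Rm=R.from_rotvec(s["tool_rot"]).as_matrix()
print(Rm.T@(np.array([.495,.3145,.23])-s["tcp_pos"])*1000)
print(ray(pickle.load(open("w1.pkl","rb")),74,121,.021))
E
```

```text
clock: 2.98
tcp_pos: [0.6059, -0.0547, 0.057]
tool_rot: [-0.387, -3.114, -0.001]
contact_force: [-0.4, 0.9, 0.6]
opening: -0.0001
gripper_force: 0.0
clock: 3.65
tcp_pos: [0.6079, -0.0571, 0.0596]
tool_rot: [0.391, 3.117, 0.0]
contact_force: [-0.3, -1.0, 0.1]
opening: -0.0001
gripper_force: 0.0
clock: 4.32
tcp_pos: [0.6077, -0.0571, 0.0593]
tool_rot: [-0.391, -3.117, 0.0]
contact_force: [-0.1, -1.1, 0.6]
opening: 0.0003
gripper_force: 0.0
clock: 4.98
tcp_pos: [0.6078, -0.0571, 0.0593]
tool_rot: [0.391, 3.117, -0.0]
contact_force: [0.1, -0.5, 0.2]
opening: 0.0002
gripper_force: 0.0
clock: 5.65
tcp_pos: [0.6085, -0.0573, 0.2339]
tool_rot: [0.391, 3.114, 0.001]
contact_force: [0.2, 0.3, 0.3]
opening: 0.0002
gripper_force: 0.0
[201.96028815 332.18500491   3.69198878]
[ 0.50005705 -0.24641495  0.021     ]
```

Dwell 1 and lift are done. The wrist view puts the socket at (0.500,-0.246), consistent. Now to the opening.

```bash
python3 -m jog '[[0,13,21,0,0,0,0],[0,26,42,0,0,0,0],[0,39,63,0,0,0,0],[0,52,84,0,0,0,0],[0,65,105,0,0,0,0],[0,78,127,0,0,0,0],[0,90,147,0,0,0,0],[0,101,166,0,0,0,0]]'
python3 -m jog '[[0,13,21,0,0,0,0],[0,26,42,0,0,0,0],[0,39,63,0,0,0,0],[0,52,84,0,0,0,0],[0,65,105,0,0,0,0],[0,78,127,0,0,0,0],[0,90,147,0,0,0,0],[0,101,166,0,0,0,0]]'; python3 -m jog '[[0,0,0,0,0,0,0],[0,0,0,0,0,0,0],[0,0,0,0,0,0,0]]'
python3 - <<'E'
from h import *
from scipy.spatial.transform import Rotation as R
s=manip.get_obs();c=cams.get_image("wrist");cv2.imwrite("pics/w2.png",c["image"])
Rm=R.from_rotvec(s["tool_rot"]).as_matrix();T=np.eye(4);T[:3,:3]=Rm;T[:3,3]=s["tcp_pos"]
t=np.array([.495,.3145,.065]);print(Rm.T@(t-s["tcp_pos"])*1000)
q=np.linalg.inv(T@np.array(c["tool_from_camera"]))@[.495,.3145,.034,1];q=c["intrinsics"]@q[:3];print(q/q[2])
E
```

```text
clock: 6.32
tcp_pos: [0.5501, 0.1302, 0.2308]
tool_rot: [-0.39, -3.117, 0.0]
contact_force: [0.5, 0.2, 0.6]
opening: 0.0
gripper_force: 0.0
clock: 6.98
tcp_pos: [0.4932, 0.316, 0.2307]
tool_rot: [-0.39, -3.116, 0.001]
contact_force: [1.1, 0.1, 0.5]
opening: -0.0001
gripper_force: 0.0
clock: 7.23
tcp_pos: [0.4943, 0.3138, 0.2309]
tool_rot: [-0.392, -3.117, 0.002]
contact_force: [-0.0, -0.3, -0.3]
opening: -0.0001
gripper_force: 0.0
[ -0.53781435   1.06828814 165.85945778]
[253.07919487 172.60455872   1.        ]
```

View pics/w2.png

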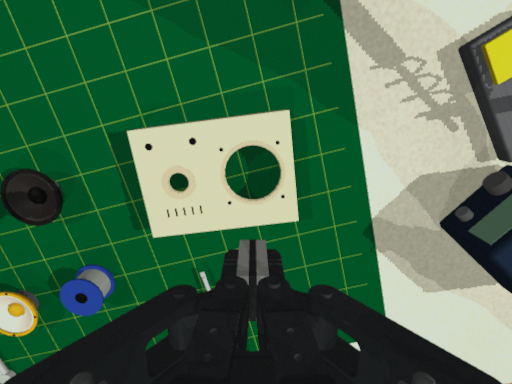

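The big opening's centre is at (253,173), matching the prediction. Descend, dwell and lift.

```bash
python3 -m jog '[[0,0,0,22,0,0,0],[0,0,0,45,0,0,0],[0,0,0,70,0,0,0],[0,0,0,95,0,0,0],[0,0,0,120,0,0,0],[0,0,0,142,0,0,0],[0,0,0,157,0,0,0],[0,0,0,165,0,0,0]]'
python3 -m jog '[[0,0,0,0,0,0,0],[0,0,0,0,0,0,0],[0,0,0,0,0,0,0],[0,0,0,0,0,0,0],[0,0,0,0,0,0,0],[0,0,0,0,0,0,0],[0,0,0,0,0,0,0],[0,0,0,0,0,0,0]]'
python3 -m jog '[[0,0,0,0,0,0,0],[0,0,0,0,0,0,0],[0,0,0,0,0,0,0],[0,0,0,0,0,0,0],[0,0,0,0,0,0,0],[0,0,0,0,0,0,0],[0,0,0,0,0,0,0],[0,0,0,0,0,0,0]]'
python3 -m jog '[[0,0,0,0,0,0,0],[0,0,0,0,0,0,0],[0,0,0,0,0,0,0],[0,0,0,0,0,0,0],[0,0,0,0,0,0,0],[0,0,0,0,0,0,0],[0,0,0,0,0,0,0],[0,0,0,0,0,0,0]]'
python3 -m jog '[[0,0,0,-15,0,0,0],[0,0,0,-40,0,0,0],[0,0,0,-65,0,0,0],[0,0,0,-90,0,0,0],[0,0,0,-115,0,0,0],[0,0,0,-140,0,0,0],[0,0,0,-157,0,0,0],[0,0,0,-165,0,0,0]]'
python3 - <<'E'
from h import *
from scipy.spatial.transform import Rotation as R
s=manip.get_obs();Rm=R.from_rotvec(s["tool_rot"]).as_matrix()
print(Rm.T@(np.array([.5,-.248,.23])-s["tcp_pos"])*1000)
E
```

```text
clock: 7.95
tcp_pos: [0.4937, 0.3126, 0.0642]
tool_rot: [-0.394, -3.115, 0.004]
contact_force: [0.4, -0.5, -0.4]
opening: 0.0001
gripper_force: 0.0
clock: 8.62
tcp_pos: [0.4942, 0.3147, 0.0665]
tool_rot: [0.391, 3.117, 0.0]
contact_force: [1.2, 0.4, -0.2]
opening: 0.0003
gripper_force: 0.0
clock: 9.28
tcp_pos: [0.4941, 0.3146, 0.0663]
tool_rot: [0.391, 3.117, -0.0]
contact_force: [0.0, 0.2, 0.4]
opening: -0.0001
gripper_force: 0.0
clock: 9.95
tcp_pos: [0.4941, 0.3146, 0.0663]
tool_rot: [-0.391, -3.117, 0.0]
contact_force: [0.2, 0.6, 0.0]
opening: -0.0003
gripper_force: 0.0
clock: 10.62
tcp_pos: [0.495, 0.315, 0.2341]
tool_rot: [0.391, 3.115, 0.004]
contact_force: [0.2, 0.6, -0.3]
opening: -0.0001
gripper_force: 0.0
[-144.11766586 -544.3054526     2.72655166]
```

```bash
python3 -m jog '[[0,-6,-22,0,0,0,0],[0,-12,-45,0,0,0,0],[0,-18,-68,0,0,0,0],[0,-24,-91,0,0,0,0],[0,-30,-113,0,0,0,0],[0,-36,-136,0,0,0,0],[0,-42,-159,0,0,0,0],[0,-48,-182,0,0,0,0]]'
python3 -m jog '[[0,-6,-22,0,0,0,0],[0,-12,-45,0,0,0,0],[0,-18,-68,0,0,0,0],[0,-24,-91,0,0,0,0],[0,-30,-113,0,0,0,0],[0,-36,-136,0,0,0,0],[0,-42,-159,0,0,0,0],[0,-48,-182,0,0,0,0]]'
python3 -m jog '[[0,-6,-22,0,0,0,0],[0,-12,-45,0,0,0,0],[0,-18,-68,0,0,0,0],[0,-24,-91,0,0,0,0],[0,-30,-113,0,0,0,0],[0,-36,-136,0,0,0,0],[0,-42,-159,0,0,0,0],[0,-48,-181,0,0,0,0]]'; python3 -m jog '[[0,0,0,0,0,0,0],[0,0,0,0,0,0,0],[0,0,0,0,0,0,0]]'
python3 - <<'E'
from h import *
from scipy.spatial.transform import Rotation as R
s=manip.get_obs();c=cams.get_image("wrist");cv2.imwrite("pics/w3.png",c["image"])
Rm=R.from_rotvec(s["tool_rot"]).as_matrix();T=np.eye(4);T[:3,:3]=Rm;T[:3,3]=s["tcp_pos"]
c["cam_to_world"]=T@np.array(c["tool_from_camera"]);pickle.dump(c,open("w3.pkl","wb"))
t=np.array([.5,-.248,.054]);print(Rm.T@(t-s["tcp_pos"])*1000)
q=np.linalg.inv(c["cam_to_world"])@[.5,-.248,.021,1];q=c["intrinsics"]@q[:3];print(q/q[2])
E
```

```text
clock: 11.28
tcp_pos: [0.4951, 0.1251, 0.2306]
tool_rot: [-0.391, -3.116, 0.001]
contact_force: [1.0, 0.0, -0.2]
opening: 0.0004
gripper_force: 0.0
clock: 11.95
tcp_pos: [0.4966, -0.063, 0.2307]
tool_rot: [-0.391, -3.116, 0.0]
contact_force: [-0.7, 0.4, -1.2]
opening: -0.0001
gripper_force: 0.0
clock: 12.62
tcp_pos: [0.4985, -0.2502, 0.2307]
tool_rot: [-0.391, -3.116, 0.0]
contact_force: [0.6, 0.1, 0.5]
opening: -0.0001
gripper_force: 0.0
clock: 12.87
tcp_pos: [0.4987, -0.2484, 0.2307]
tool_rot: [-0.391, -3.116, -0.0]
contact_force: [0.3, 0.8, 0.0]
opening: -0.0002
gripper_force: 0.0
[ -1.29686034   0.71807849 176.70828164]
[252.72524068 170.83188731   1.        ]
```

View pics/w3.png

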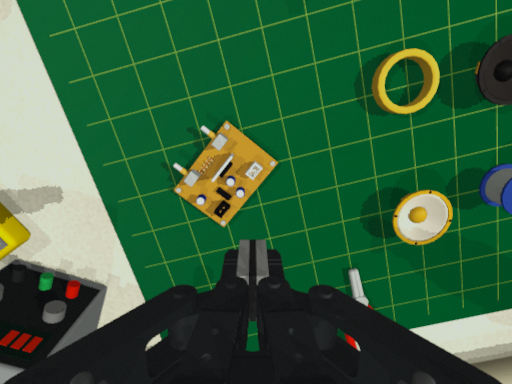

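The white socket is at (254,171), as predicted (253,171). Descend and hold.

```bash
python3 -m jog '[[0,-1,1,22,0,0,0],[0,-1,1,47,0,0,0],[0,-1,1,72,0,0,0],[0,-1,1,97,0,0,0],[0,-1,1,122,0,0,0],[0,-1,1,147,0,0,0],[0,-1,1,165,0,0,0],[0,-1,1,175,0,0,0]]'
python3 -m jog '[[0,0,0,0,0,0,0],[0,0,0,0,0,0,0],[0,0,0,0,0,0,0],[0,0,0,0,0,0,0],[0,0,0,0,0,0,0],[0,0,0,0,0,0,0],[0,0,0,0,0,0,0],[0,0,0,0,0,0,0]]'
python3 -m jog '[[0,0,0,0,0,0,0],[0,0,0,0,0,0,0],[0,0,0,0,0,0,0],[0,0,0,0,0,0,0],[0,0,0,0,0,0,0],[0,0,0,0,0,0,0],[0,0,0,0,0,0,0],[0,0,0,0,0,0,0]]'
python3 -m jog '[[0,0,0,0,0,0,0],[0,0,0,0,0,0,0],[0,0,0,0,0,0,0],[0,0,0,0,0,0,0],[0,0,0,0,0,0,0],[0,0,0,0,0,0,0],[0,0,0,0,0,0,0],[0,0,0,0,0,0,0]]'
python3 -c "from workcell import sign_off; print(sign_off())"
```

```text
clock: 13.58
tcp_pos: [0.4993, -0.2463, 0.054]
tool_rot: [-0.388, -3.115, -0.002]
contact_force: [0.2, 0.3, 0.5]
opening: 0.0003
gripper_force: 0.0
clock: 14.25
tcp_pos: [0.5002, -0.2484, 0.0566]
tool_rot: [0.391, 3.117, 0.0]
contact_force: [-0.4, 0.2, 1.2]
opening: -0.0002
gripper_force: 0.0
clock: 14.92
tcp_pos: [0.5001, -0.2484, 0.0563]
tool_rot: [-0.391, -3.117, 0.0]
contact_force: [0.1, -0.6, 0.1]
opening: -0.0
gripper_force: 0.0
clock: 15.58
tcp_pos: [0.5001, -0.2484, 0.0564]
tool_rot: [0.391, 3.117, -0.0]
contact_force: [0.6, 0.0, -0.7]
opening: -0.0003
gripper_force: 0.0
the job is handed in; nothing more can be done
None
```

I pointed at the gold-rimmed loudspeaker, the big opening and the white socket in that order, about 2 s each with lifts of about 17 cm between, saw no sign of contact, and handed the job in at 15.6 s with the fingertips still held about 35 mm above the white socket; the hand-in returned no verdict.

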